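Fit the star wheel on the bottle feeder's splined shaft

ROBOT

A 6-joint arm with a two-finger parallel gripper is mounted at the origin on the work surface. World frame = base frame: x ahead of the robot, y to its left, z up, the work surface at z = 0. Lengths are in mm, angles in rad, forces in N, time in s.
With the tool pointing down it reaches from about 400 to 925 mm from the base axis. Payload 12.5 kg.
Tool frame: the origin (TCP) lies midway between the tips of the shut fingers; the grasp point (between the pads) lies 19 mm behind it (env.grip_depth is the distance from the TCP to the grasp point, in mm); z points along the fingers, y is the line along which they close (so a half turn about z gives the same grasp; the last joint's range is limited). The gripper opens to 95 mm and grips with 3 to 60 N. Pads are 20 mm wide; open, the fingers measure 119 mm over their backs; the gripper's body (75 mm by 180 mm) begins 59 mm behind the grasp point.
Start: joints at [1.23, 0.491, 1.559, -0, 1.092, -0.106], TCP at [145.387, 607.873, 214.661] pointing down, gripper open.
Joint ranges: [-3.1, 3.1], [-0.84, 2.19], [0.05, 2.79], [-1.13, 4.28], [0.06, 2.93], [-2.69, 2.69]. Speed limits (rad/s): [2.22, 2.22, 2.79, 3.14, 3.14, 3.14].

INTERFACE

Orientations are given as [roll, pitch, yaw] about the fixed x, y, z axes, in that order (R = Rz(yaw) Ry(pitch) Rx(roll)).
In Python, from cell import monitor, viewer, order, env gives the robot as it stands.
- The arm moves only by the tool move_arm, never from a script. Its argument "moves" is one flat list of numbers, 4 for each row, row after row: the shift along the tool's x, y, z normalised to -1 to 1, where 1 is 0.15 m, then the turn about the tool's z normalised to -1 to 1, where 1 is pi/2 rad. A call has 1 to 10 rows; each row shifts and turns the commanded pose from where the row before left it, along the tool's axes as they then stand; what a row does not reach is not made up. A row lasts 1/8 s, in which the tool goes at most 62.5 mm and 10.7 degrees, less where a joint would pass 70% of its speed; a pose out of reach is approached as far as the arm can. A call with a number of a shift or a turn outside -1 to 1 is refused whole. A call with a gripper value outside its range is refused whole. "claw" is the finger opening in mm, from 0 to 95.1, set as the call begins (left out, the last holds). The fingers move at their own pace and stop on an object; the grip force is fixed at half the most. Time passes only in rows, so rows that do not move let the fingers close. It gives the time, the measured TCP pose, the force, the opening and the grip force at its end, in the units of the state.
- monitor.state(): the state, without advancing time (a new reading comes with each control period).
- viewer.read_camera(name): name is "side" or "top"; returns the picture (400x640x3 uint8, red, green, blue); there is no depth.
- viewer.camera_info(name): a dict with "K" (3x3 intrinsics, pixels), "camera_from_world" (4x4, takes a point from world to camera coordinates). Camera axes: x right, y down, z forward; pixel columns grow to the right and rows downward; lengths in mm; the calibration is good to about 2 mm. A picture is of the moment at which its call begins. camera_info takes no time and is no camera call.
- order.job_done(): hands the job in; it is judged then, once.
The state is a dict: "t": time; "joints": joint angles; "qvel": joint speeds; "tau": joint torques, N m; "eef_pos": TCP position; "tcp_rot": TCP orientation; "ft_force": force on the tool from outside, world axes, zero at the start; "moment": the same for the moment, N m; "opening": opening from 0.0 (shut) to 1.0 (fully open); "grip_force": force on a finger pad.
Only numpy, scipy, OpenCV 4.12 (cv2) and the standard library are available. Lean on these libraries where they do the work, as an engineer would, in place of code of your own. Each camera call takes 0.05 s, during which the arm holds its last target. There are 200 camera calls.

TASK

Fit the loose six-armed star wheel onto the upright splined shaft of the bottle feeder: push it on lightly, rocking it round until the teeth mesh, and seat it fully home on the shaft's shoulder, never forcing it. Then swing the keeper bar shut over the hub, as far as its stop, so that the wheel cannot ride up; leave the oil bottles standing.

Things in the scene. Friction and masses are not known exactly. Their poses are not given: they have to be found in the camera images.
- wheel: Star wheel, 0.45 kg, lying flat on the bench right side up at any yaw: six flat white arms, 12 mm thick, 75 mm long from the axis (one along x, then every 60 degrees), round a steel hexagonal hub 60 mm tall, 52 mm across flats. The flats face the way the arms point and are free to grip from 12 to 60 mm up. Origin: on the axis at the underside; z up the bore.
- bore_top (a point): Centre of the wheel's through bore at the hub's top, 60 mm above its underside. In the bore six straight teeth, 6.2 mm wide, in line with the arms, their tips 14.3 mm from the axis, run from the underside up to 45 mm; between them, 30 degrees from the arms, are grooves reaching 19.5 mm from the axis.
- drive: The bottle feeder's fixed drive: grey gearbox 115 mm square, 66 mm high, on a steel foot plate. Origin under the shaft's axis at bench height; x points from the shaft to the keeper's post, z up. Its upright shaft is stiff to turn (0.6 N m), so turn the wheel to suit it; pressed with over 30 N an unmeshed wheel may drag it round. More than 60 N between wheel and drive damages the teeth, also on a hard knock.
- seat (a point): The shaft's axis at its shoulder, a 48 mm disc 85 mm above the bench, on which the wheel's underside must rest. Axes as the drive's, not the splines'. The wheel meshes with some 3 degrees of play either way and 1.3 mm sideways, and then slides down 35 mm. Within some 8 degrees of meshing a lightly pressed wheel already sits about half a millimetre lower.
- spline_top (a point): The shaft's axis at the flat tops of the splines, 120 mm above the bench. Six splines, 7 mm wide, 36 mm over the outside, core 26 mm, run 35 mm down to the shoulder; above them a plain pilot, 26 mm thick for 5 mm, tapers to 12 mm in 10 mm more. The splines stand at any angle, NOT measured here (repeating every 60 degrees). An unmeshed wheel stops here, 35 mm too high.
- keeper (a joint): Keeper bar swinging level about its post, rad: 0 fully open (bar on the drive's +y side), growing anticlockwise seen from above to its stop at 1.48, shut, with the bar over the hub and its pin on the shaft's axis. Starts at 0 to 0.25, stays where left, friction 0.08 N m. Bar 24 mm wide, 149 to 157 mm above the bench, 4 mm above a seated hub; a hub not home blocks it.
- keeper_pin (a point): The keeper's grip: a plain round steel pin, 12 mm thick, standing up from the bar's free end, from 157 to 197 mm above the bench, 110 mm from the hinge axis. This point is on the pin's axis, 15 mm below its top.
- keeper_hinge (a point): The keeper's vertical hinge axis at the top of its post (22 mm thick; the fitting on it reaches 164 mm above the bench), 110 mm from the shaft's axis along the drive's x.
- bottle1: Bystander: full green glass oil bottle with black cap, 50 mm wide, 160 mm tall, standing beyond the work. Origin: centre of its underside, z up.
- bottle2: Another such bottle.
There are look-alikes about, which are no part of the job. What is shaped like the wheel but green or orange is not meant.

How it is judged:
By the outcome, as a careful person would: the job done as asked, in the order asked, and still so for the second after the job is handed in, with the robot touching nothing.
It also fails if it takes over 72 s, if anything falls off the work surface, if the arm or the gripper's body presses on something with over 40 N, if the wrist force passes 120 N, or if a joint passes its speed limit or range.

## Working session

There is one attempt and no reset: what is moved stays moved. The work goes in short steps, Python scripts to look and compute and a tool call to move; the robot and the scene stay as the last step left them, time stands still between calls to the robot, and variables do not carry over. Pictures are saved under pics/ and viewed, at most 10 in all, crops included, and the job is handed in when it is done.

Besides the shell and the picture viewer there is one more tool, called after "Call:" as name(argument=value, ...) on one line, values as JSON. move_arm: Moves the arm, as the interface text tells. Scaled input: -1 to 1 covers 0.15 m each way for a shift and pi/2 rad each way for a turn. Its arguments: {"type":"object","properties":{"moves":{"type":"array"},"claw":{"type":"number"}},"required":["moves"]}

```bash
mkdir -p pics; python3 - <<'E'
from cell import monitor, viewer, order, env
import cv2,numpy as np
print(monitor.state())
for n in("top","side"):
    im=viewer.read_camera(n); cv2.imwrite(f"pics/{n}0.png",im[...,::-1]); i=viewer.camera_info(n); print(n,np.round(i["K"],1).tolist(),np.round(i["camera_from_world"],4).tolist())
E
```

```text
{'t': 0.0, 'joints': array([ 1.23041351e+00,  4.91564846e-01,  1.55945874e+00, -1.52835773e-05,
        1.09168783e+00, -1.05596065e-01]), 'qvel': array([ 1.38501454e-03,  3.23677646e-04,  1.86880964e-03,  4.02404598e-05,
       -1.73715092e-03,  1.06416106e-03]), 'tau': array([ 1.37206320e-03, -6.12667537e+01, -2.58172345e+01,  6.92666438e-02,
        4.83201316e-02, -1.32777641e-04]), 'eef_pos': array([145.29388064, 607.6246034 , 214.0552625 ]), 'tcp_rot': array([-3.14047869e+00, -1.04438779e-04,  2.90681290e+00]), 'ft_force': array([-0.47525325,  0.13351443,  0.12991509]), 'moment': array([-0.01172385,  0.0163858 , -0.01504262]), 'grip_force': 0.0, 'opening': 1.002800067346779}
top [[384.5, 0.0, 316.1], [0.0, 384.5, 202.1], [0.0, 0.0, 1.0]] [[-0.025, -0.9996, 0.0091, 38.6746], [-0.9979, 0.0244, -0.0601, 554.6853], [0.0599, -0.0106, -0.9982, 795.3188], [0.0, 0.0, 0.0, 1.0]]
side [[401.4, 0.0, 316.3], [0.0, 401.4, 203.3], [0.0, 0.0, 1.0]] [[0.8947, -0.4466, -0.0102, -479.3155], [-0.2233, -0.4273, -0.8761, 264.2873], [0.3869, 0.7861, -0.482, 525.507], [0.0, 0.0, 0.0, 1.0]]
```

View pics/top0.png

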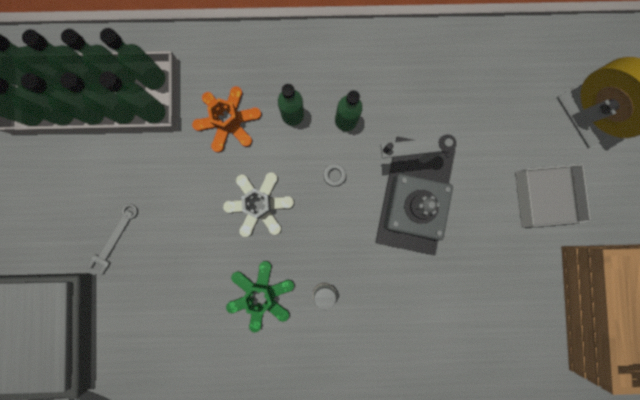

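View pics/side0.png

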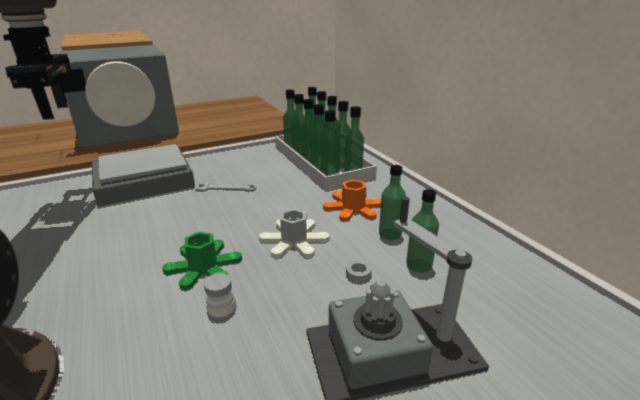

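The white wheel is at top (258,204) and side (294,235). The look-alikes are orange, top (227,118), and green, top (260,298). Only the white one with a steel hub fits the description. The drive's shaft is at top (427,205), the keeper hinge at (448,143) and the pin at (388,150). I'll confirm in one enlarged crop and measure.

```bash
cat > h.py <<'E'
import cv2,numpy as np
from cell import monitor, viewer, order, env
def cam(n):
    i=viewer.camera_info(n); return np.array(i["K"]),np.array(i["camera_from_world"])
def ray(n,uv):
    K,T=cam(n); d=T[:3,:3].T@np.linalg.solve(K,[uv[0],uv[1],1]); return -T[:3,:3].T@T[:3,3],d
def onz(n,uv,z):
    o,d=ray(n,uv); return o+d*(z-o[2])/d[2]
def tri(a,b):
    A=[];B=[]
    for n,uv in(("top",a),("side",b)):
        o,d=ray(n,uv); d/=np.linalg.norm(d); P=np.eye(3)-np.outer(d,d); A.append(P);B.append(P@o)
    return np.linalg.solve(sum(A),sum(B))
def proj(n,p):
    K,T=cam(n); q=K@(T[:3,:3]@np.array(p)+T[:3,3]); return q[:2]/q[2]
E
python3 - <<'E'
from h import *
t=cv2.imread("pics/top0.png"); s=cv2.imread("pics/side0.png")
a=cv2.resize(t[125:260,210:470],None,fx=3,fy=3,interpolation=cv2.INTER_CUBIC)
b=np.hstack([cv2.resize(s[195:265,250:340],None,fx=2,fy=2),cv2.resize(s[185:265,370:490],None,fx=2,fy=2)[:140]])
c=np.zeros((405+140+55,780,3),np.uint8); c[:405]=a
c[405:545,:180]=b[:,:180]; k=cv2.resize(s[270:335,340:420],None,fx=3,fy=3); c[405:600,180:420]=k
c[405:565,420:660]=cv2.resize(s[185:265,370:490],None,fx=2,fy=2)
cv2.imwrite("pics/c0.png",c)
hsv=cv2.cvtColor(t,cv2.COLOR_BGR2HSV)
roi=t[165:245,215:300].astype(int); print(roi[37,10:70:3].tolist())
m=(t.min(2)>170).astype(np.uint8); m[:165]=0;m[245:]=0;m[:,:215]=0;m[:,300:]=0
P=np.argwhere(m)[:,::-1]; print(len(P),P.min(0),P.max(0))
X=np.array([onz("top",p,12)[:2] for p in P]); print("mean",X.mean(0))
from scipy.optimize import least_squares
# arm-tip extremes: farthest points by sector, circle r=75
c=X.mean(0)
for _ in range(4):
    d=X-c; th=np.arctan2(d[:,1],d[:,0]); r=np.hypot(*d.T)
    far=r>40; y=np.angle(np.sum(np.exp(6j*th[far])))/6
    tips=[]
    for k in range(6):
        a=y+k*np.pi/3; e=np.abs(np.angle(np.exp(1j*(th-a))))<.25
        u=np.array([np.cos(a),np.sin(a)]); tips.append(np.append(c+u*np.percentile(d[e]@u,99),a))
    tips=np.array(tips)
    f=least_squares(lambda q:[ (tp[:2]-q[:2])@[np.cos(tp[2]),np.sin(tp[2])]-q[2] for tp in tips],[*c,75]); c=f.x[:2]
print("wheel",f.x,np.degrees(y),f.fun)
E
```

```text
[[153, 169, 168], [177, 190, 187], [184, 189, 185], [170, 187, 185], [172, 191, 189], [169, 188, 185], [155, 159, 158], [70, 71, 73], [75, 76, 77], [66, 66, 63], [106, 107, 106], [120, 124, 122], [124, 128, 126], [155, 159, 157], [132, 134, 133], [69, 76, 74], [95, 105, 104], [172, 192, 190], [172, 192, 189], [188, 194, 190]]
732 [225 174] [290 234]
mean [551.91542301 150.93934508]
wheel [554.41448646 148.74667725  69.03432369] -27.04301642467854 [-0.12072292  0.1629862   0.3248739  -0.85499727  0.89726055 -0.40940046]
```

View pics/c0.png

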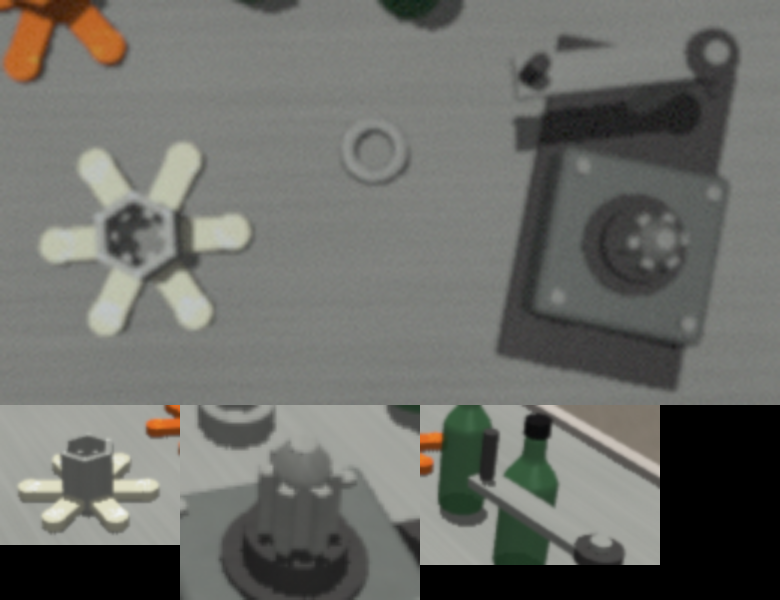

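The crop confirms it: white arms round a steel hub. The six spline tops show as bright dots round the pilot, at about top (430,205). Next I'll refine the shaft, splines, hinge and pin.

```bash
python3 - <<'E'
from h import *
t=cv2.imread("pics/top0.png"); s=cv2.imread("pics/side0.png")
g=cv2.GaussianBlur(cv2.resize(cv2.cvtColor(t,cv2.COLOR_BGR2GRAY)[185:225,405:450],None,fx=8,fy=8,interpolation=cv2.INTER_CUBIC),(0,0),5)
mx=(g==cv2.dilate(g,np.ones((25,25))))&(g>95)
L=[]
for y,x in np.argwhere(mx):
    uv=((x+.5)/8-.5+405,(y+.5)/8-.5+185); p=onz("top",uv,120); L.append(p[:2]); print(np.round(uv,2),g[y,x],np.round(p[:2],1))
# hinge cap, dark disc & light centre
h=cv2.cvtColor(t,cv2.COLOR_BGR2GRAY); 
m=(h[130:158,434:462]<85).astype(np.uint8)
c=cv2.HoughCircles(cv2.resize(h[128:160,432:464],None,fx=8,fy=8,interpolation=cv2.INTER_CUBIC),cv2.HOUGH_GRADIENT,1,100,param1=80,param2=15,minRadius=40,maxRadius=90)
print("hinge",[ (onz("top",(a[0]/8+432-.5,a[1]/8+128-.5),164),a/8) for a in c[0]])
print("gray pin rows"); print(h[142:158,378:398]); 
# screws
g2=cv2.GaussianBlur(cv2.resize(h[170:245,380:460],None,fx=4,fy=4,interpolation=cv2.INTER_CUBIC),(0,0),3)
# tips wheel: threshold sweep
hb=cv2.cvtColor(t,cv2.COLOR_BGR2GRAY)
for T in(140,150,160):
    m=(hb>T).astype(np.uint8); n,l,st,ce=cv2.connectedComponentsWithStats(m[165:245,215:300]); k=1+st[1:,4].argmax(); cnt,_=cv2.findContours((l==k).astype(np.uint8),cv2.RETR_EXTERNAL,2)
    (cx,cy),r=cv2.minEnclosingCircle(max(cnt,key=len)); p=onz("top",(cx+215,cy+165),12); print(T,st[k],p,r)
hs=cv2.cvtColor(t,cv2.COLOR_BGR2HSV)[165:245,215:300]
bore=((hb[190:218,242:272]<110)).astype(np.uint8)
M=cv2.moments(bore,True);print("bore",M["m00"],onz("top",(242+M["m10"]/M["m00"],190+M["m01"]/M["m00"]),58))
hs=cv2.cvtColor(s,cv2.COLOR_BGR2GRAY); print(hs[192:226,398:413:2])
E
```

```text
[410.19 184.56] 102 [ 577.5 -148.8]
[410.31 184.56] 102 [ 577.5 -149. ]
[410.44 184.56] 102 [ 577.5 -149.3]
[410.56 184.56] 102 [ 577.5 -149.5]
[410.69 184.56] 102 [ 577.5 -149.7]
[410.81 184.56] 102 [ 577.5 -150. ]
[410.94 184.56] 102 [ 577.5 -150.2]
[411.06 184.56] 102 [ 577.5 -150.4]
[411.19 184.56] 102 [ 577.5 -150.7]
[411.31 184.56] 102 [ 577.5 -150.9]
[411.44 184.56] 102 [ 577.5 -151.1]
[411.56 184.56] 102 [ 577.4 -151.4]
[414.31 184.56] 101 [ 577.3 -156.5]
[414.44 184.56] 101 [ 577.3 -156.7]
[420.81 184.56] 99 [ 577.  -168.5]
[420.94 184.56] 99 [ 577.  -168.8]
[421.06 184.56] 99 [ 577. -169.]
[421.19 184.56] 99 [ 577.  -169.2]
[421.31 184.56] 99 [ 577.  -169.4]
[421.44 184.56] 99 [ 577.  -169.7]
[421.56 184.56] 99 [ 577.  -169.9]
[421.69 184.56] 99 [ 577.  -170.1]
[421.81 184.56] 99 [ 577.  -170.4]
[421.94 184.56] 99 [ 577.  -170.6]
[422.06 184.56] 99 [ 577.  -170.8]
[422.19 184.56] 99 [ 577.  -171.1]
[422.31 184.56] 99 [ 577.  -171.3]
[422.44 184.56] 99 [ 577.  -171.5]
[422.56 184.56] 99 [ 577.  -171.8]
[422.69 184.56] 99 [ 577. -172.]
[422.81 184.56] 99 [ 576.9 -172.2]
[422.
[... 28203 characters left out ...]
 [ 549.1 -211.4]
[442.81 199.19] 96 [ 548.9 -208.1]
[442.94 199.19] 96 [ 548.9 -208.4]
[443.06 199.19] 96 [ 548.9 -208.6]
[443.19 199.19] 96 [ 548.9 -208.8]
[443.31 199.19] 96 [ 548.9 -209.1]
[443.44 199.19] 96 [ 548.9 -209.3]Traceback (most recent call last):
  File "<stdin>", line 7, in <module>
  File "h.py", line 8, in onz
    o,d=ray(n,uv); return o+d*(z-o[2])/d[2]
        ~~~^^^^^^
  File "h.py", line 6, in ray
    K,T=cam(n); d=T[:3,:3].T@np.linalg.solve(K,[uv[0],uv[1],1]); return -T[:3,:3].T@T[:3,3],d
        ~~~^^^
  File "h.py", line 4, in cam
    i=viewer.camera_info(n); return np.array(i["K"]),np.array(i["camera_from_world"])
ValueError: time passes only in moves, steps and waits
```

```bash
python3 - <<'E'
s=open('h.py').read().replace("def cam(n):","from functools import lru_cache\n@lru_cache\ndef cam(n):",1); open('h.py','w').write(s)
E
python3 - <<'E' 2>&1 | head -60
from h import *
t=cv2.imread("pics/top0.png"); s=cv2.imread("pics/side0.png"); h=cv2.cvtColor(t,cv2.COLOR_BGR2GRAY)
g=cv2.GaussianBlur(cv2.resize(h[185:225,405:450].astype(np.float32),None,fx=8,fy=8,interpolation=cv2.INTER_CUBIC),(0,0),5)
mx=((g==cv2.dilate(g,np.ones((25,25))))&(g>95)).astype(np.uint8)
for y,x in np.argwhere(mx):
    uv=((x+.5)/8-.5+405,(y+.5)/8-.5+185)
    if np.hypot(uv[0]-429.6,uv[1]-205.5)<14: print(np.round(uv,2),int(g[y,x]),np.round(onz("top",uv,120)[:2],1))
c=cv2.HoughCircles(cv2.resize(h[128:160,432:464],None,fx=8,fy=8,interpolation=cv2.INTER_CUBIC),cv2.HOUGH_GRADIENT,1,100,param1=80,param2=12,minRadius=24,maxRadius=90)
print("hinge",c is not None and [ (np.round(onz("top",(a[0]/8+431.5,a[1]/8+127.5),164),1),a[2]/8) for a in c[0]])
for T in(140,150,160):
    m=(h>T).astype(np.uint8); n,l,st,ce=cv2.connectedComponentsWithStats(m[165:245,215:300]); k=1+st[1:,4].argmax(); cnt,_=cv2.findContours((l==k).astype(np.uint8),cv2.RETR_EXTERNAL,2)
    (cx,cy),r=cv2.minEnclosingCircle(max(cnt,key=len)); print(T,st[k],onz("top",(cx+215,cy+165),12).round(1),r)
b=(h[190:218,242:272]<110).astype(np.uint8);M=cv2.moments(b,True);print("bore",M["m00"],onz("top",(242+M["m10"]/M["m00"],190+M["m01"]/M["m00"]),58).round(1))
print(h[142:158,378:398])
hs=cv2.cvtColor(s,cv2.COLOR_BGR2GRAY); print(hs[194:226:2,397:413])
E
```

```text
[432.31 197.19] 113 [ 553.1 -188.9]
[424.19 197.94] 116 [ 552.1 -173.7]
[437.94 204.44] 111 [ 539.4 -198.7]
[430.69 205.06] 129 [ 538.6 -185.2]
[420.81 205.31] 121 [ 538.6 -166.9]
[433.69 211.81] 111 [ 526.  -190.2]
[425.44 212.19] 114 [ 525.7 -174.9]
[441.44 212.19] 95 [ 525.  -204.5]
hinge False
140 [   7    7   55   65 1164] [554.8 149.4  12. ] 35.55648422241211
150 [   8    7   54   65 1045] [554.6 149.9  12. ] 35.342002868652344
160 [ 25  48  17  24 231] [510.1 167.5  12. ] 12.355093955993652
bore 343.0 [552.3 142.1  58. ]
[[127 126 125 126 128 128 127 131 125 119 109 104 101 102 114 125 123 113
  108 109]
 [128 127 125 123 128 129 129 126 119 105  88  77  71  79  99 117 128 125
  127 127]
 [124 121 118 119 129 130 128 122 103  82  68  64  63  67  83 107 124 130
  131 131]
 [126 120 111 116 129 131 121 100  79  68  63  64  64  60  69  98 123 133
  134 132]
 [122 119 110 114 126 124 106  78  56  58  66  66  60  64  68  98 125 133
  134 131]
 [123 123 115 107 119 111  84  51  42  49  58  63  62  62  79 108 127 133
  132 133]
 [128 122 112 106 110  91  58  38  37  39  45  53  58  6
[... 1099 characters left out ...]
5  35  37  55 105 155 160 160]
 [ 59  57  57  53  39  35  35  35  35  36  40  75 132 157 159 160]
 [ 58  57  57  52  35  33  34  35  36  36  41  80 137 158 160 160]
 [ 58  58  56  49  35  33  35  35  36  35  46  95 154 158 158 159]
 [ 57  57  54  46  35  34  36  35  36  35  55 106 157 162 161 160]
 [ 57  56  54  41  35  34  35  35  35  39  65 118 155 162 163 163]
 [ 57  56  52  38  33  35  36  35  35  41  78 135 155 157 158 159]
 [ 57  57  51  37  33  36  35  35  36  45  93 152 157 157 157 153]
 [ 59  62  56  36  33  34  35  36  36  52 102 157 161 158 150 120]
 [132 148 122  53  35  35  35  36  37  68 122 160 163 159 137 100]
 [154 160 147  96  57  49  49  49  57  93 146 164 165 164 163 161]
```

```bash
python3 - <<'E'
from h import *
t=cv2.imread("pics/top0.png"); h=cv2.cvtColor(t,cv2.COLOR_BGR2GRAY)
S=np.array([539.2,-182.2])
H=onz("top",(448,142.3),164); print("hinge",H,H[:2]-S,np.linalg.norm(H[:2]-S))
n,l,st,ce=cv2.connectedComponentsWithStats((h[128:160,434:464]<85).astype(np.uint8)); print(st,ce+[434,128])
print("hinge tri",tri((448,142.3),(459,257)))
a=np.degrees(np.arctan2(*(H[:2]-S)[::-1])); print("drive yaw",a)
P=tri((389.8,145.5),(404,200)); print("pin top",P, onz("top",(389.8,145.5),197), onz("top",(385.5,150),157),proj("side",[*P[:2],197]))
p=onz("top",(387.5,148),182); print(p,np.linalg.norm(p[:2]-H[:2]),np.degrees(np.arctan2(*(p[:2]-H[:2])[::-1]))-a)
print("shaft side proj",proj("side",[*S,120]),proj("side",[*S,135]),proj("side",[554.5,149,60]))
for uv in((288,91),(352.5,97)): print("bottle",onz("top",uv,160))
m=(h[165:245,215:300]>140).astype(np.uint8)
# arms: corner sub-masks
X=np.argwhere(m)[:,::-1]+[215,165]; Q=np.array([onz("top",p,12)[:2] for p in X])
c=np.array([554.6,149.2])
for _ in range(3):
    d=Q-c; r=np.hypot(*d.T);k=(r>45)&(r<80);th=np.arctan2(d[k,1],d[k,0]); print(np.degrees(np.angle(np.exp(6j*th).sum())/6))
    y=np.angle(np.exp(6j*th).sum())/6; C=[]
    for i in range(6):
        e=np.abs(np.angle(np.exp(1j*(th-y-i*np.pi/3))))<.3; C.append(Q[k][e].mean(0))
    print((np.array(C)-c).round(1).tolist()); c=np.mean(C,0); print(c)
E
```

```text
hinge [ 645.71653179 -206.67170305  164.        ] [106.51653179 -24.47170305] 109.29151748295406
[[  0   0  30  32 607]
 [  0   7  22  25 353]] [[450.41515651 140.2800659 ]
 [445.20679887 149.0368272 ]]
hinge tri [ 646.79058371 -208.90967872  156.94838937]
drive yaw -12.938919285079416
pin top [636.16466181 -98.2669667  193.14727666] [635.67233919 -97.65397342 197.        ] [636.01506421 -98.10052896 157.        ] [404.4716646  197.68277004]
[634.54339059 -96.71106698 182.        ] 110.52683189778465 108.7408517928481
shaft side proj [378.95687414 291.07834679] [379.70119774 282.25466416] [291.87346362 215.04199817]
bottle [744.68589895  71.24037869 160.        ]
bottle [731.38909665 -42.47708838 160.        ]
-26.95572281549947
[[52.8, -26.8], [49.9, 32.2], [-2.6, 58.7], [-52.5, 26.7], [-49.5, -32.1], [3.9, -58.6]]
[554.93776529 149.19629735]
-26.96770751776082
[[52.5, -26.8], [49.7, 32.2], [-3.0, 58.7], [-52.7, 26.6], [-49.8, -32.0], [3.6, -58.6]]
[555.00091962 149.19720088]
-26.96545575032319
[[52.5, -26.8], [49.6, 32.2], [-3.0, 58.7], [-52.6, 26.5], [-49.7, -32.0], [3.5, -58.6]]
[555.02774631 149.19753472]
```

```bash
cat >> h.py <<'E'
def plan(target,ydir,n,cur=None):
    s=monitor.state(); p=np.array(s["eef_pos"]) if cur is None else np.array(cur[:3]); yaw=np.degrees(s["tcp_rot"][2]) if cur is None else cur[3]+90
    dt=(ydir+90-yaw+90)%180-90; D=(np.array(target)-p)/n; out=[]
    for i in range(n):
        a=np.radians(yaw); R=np.array([[np.cos(a),np.sin(a),0],[np.sin(a),-np.cos(a),0],[0,0,-1]])
        v=R.T@D/150; out.append([*np.round(v,4).tolist(),round(-dt/n/90,4)]); yaw+=dt/n
    print("len/row",np.linalg.norm(D).round(1),"turn/row",round(dt/n,2)); 
    for o in out: print(o)
def st():
    s=monitor.state(); print("t",round(s["t"],2),"tcp",np.round(s["eef_pos"],2),"ydir",round(np.degrees(s["tcp_rot"][2])-90,2),"rp",np.degrees(s["tcp_rot"][:2]).round(2),"F",np.round(s["ft_force"],1),"M",np.round(s["moment"],2),"open",round(s["opening"]*95.1,1),"g",round(s["grip_force"],1),"q6",round(s["joints"][5],2))
E
python3 -c "
from h import *
plan([555,149.2,150],33,14)"
```

```text
len/row 44.2 turn/row -3.11
[-0.2405, -0.167, 0.0305, np.float64(0.0346)]
[-0.2492, -0.1537, 0.0305, np.float64(0.0346)]
[-0.2572, -0.1399, 0.0305, np.float64(0.0346)]
[-0.2644, -0.1257, 0.0305, np.float64(0.0346)]
[-0.2708, -0.1112, 0.0305, np.float64(0.0346)]
[-0.2765, -0.0963, 0.0305, np.float64(0.0346)]
[-0.2813, -0.0812, 0.0305, np.float64(0.0346)]
[-0.2853, -0.0658, 0.0305, np.float64(0.0346)]
[-0.2884, -0.0502, 0.0305, np.float64(0.0346)]
[-0.2907, -0.0345, 0.0305, np.float64(0.0346)]
[-0.2922, -0.0187, 0.0305, np.float64(0.0346)]
[-0.2928, -0.0028, 0.0305, np.float64(0.0346)]
[-0.2925, 0.0131, 0.0305, np.float64(0.0346)]
[-0.2914, 0.0289, 0.0305, np.float64(0.0346)]
```

Call:
move_arm(moves=[-0.24,-0.167,0.03,0.035,-0.25,-0.154,0.03,0.035,-0.257,-0.14,0.03,0.035,-0.264,-0.126,0.03,0.035,-0.271,-0.111,0.03,0.035,-0.276,-0.096,0.03,0.035,-0.281,-0.081,0.03,0.035,-0.285,-0.066,0.03,0.035,-0.288,-0.05,0.03,0.035,-0.29,-0.034,0.03,0.035], claw=95)

```text
t: 1.35
eef_pos: [437.5, 278.5, 169.4]
tcp_rot: [-3.141, -0.0, 2.355]
ft_force: [1.2, 0.7, -0.4]
opening: 0.999
grip_force: 0.0
```

```bash
python3 -c "
from h import *
st();plan([555,149.2,110],33,7)"
```

```text
t 1.35 tcp [437.51 278.54 169.36] ydir 44.94 rp [-1.7999e+02 -1.0000e-02] F [ 1.2  0.7 -0.4] M [-0.04 -0.    0.01] open 95.0 g 0.0 q6 -0.35
len/row 26.4 turn/row -1.71
[-0.1662, -0.0078, 0.0565, np.float64(0.019)]
[-0.1664, -0.0029, 0.0565, np.float64(0.019)]
[-0.1664, 0.0021, 0.0565, np.float64(0.019)]
[-0.1663, 0.007, 0.0565, np.float64(0.019)]
[-0.166, 0.012, 0.0565, np.float64(0.019)]
[-0.1656, 0.0169, 0.0565, np.float64(0.019)]
[-0.165, 0.0219, 0.0565, np.float64(0.019)]
```

Call:
move_arm(moves=[-0.15,-0.006,0.056,0.019,-0.15,-0.003,0.056,0.019,-0.15,0.002,0.056,0.019,-0.15,0.007,0.056,0.019,-0.15,0.011,0.056,0.019,-0.15,0.015,0.056,0.019,-0.12,0.018,0.05,0.01,0,0,0,0,0,0,0,0])

```text
t: 2.48
eef_pos: [540.2, 166.9, 111.8]
tcp_rot: [-3.141, -0.0, 2.163]
ft_force: [-0.2, 0.1, 0.7]
opening: 0.995
grip_force: 0.0
```

```bash
python3 -c "
from h import *
st();plan([555,149.2,20],33,1)"
```

```text
t 2.48 tcp [540.22 166.9  111.81] ydir 33.9 rp [-1.7999e+02 -1.0000e-02] F [-0.2  0.1  0.7] M [-0.08 -0.    0.01] open 94.6 g 0.0 q6 -0.41
len/row 94.7 turn/row -0.9
[-0.1529, 0.0159, 0.6121, np.float64(0.01)]
```

Call:
move_arm(moves=[-0.153,0.016,0,0.01,0,0,0,0,0,0,0.2,0,0,0,0.2,0,0,0,0.12,0,0,0,0.08,0,0,0,0,0,0,0,0,0])

```text
t: 3.48
eef_pos: [555.7, 149.1, 22.4]
tcp_rot: [3.141, 0.0, 2.147]
ft_force: [0.2, -0.1, -0.9]
opening: 0.999
grip_force: 0.0
```

```bash
python3 -c "
from h import *
st();plan([555,149.2,22],33,1)"
```

```text
t 3.48 tcp [555.66 149.08  22.44] ydir 32.99 rp [1.7994e+02 2.0000e-02] F [ 0.2 -0.1 -0.9] M [-0.04  0.04 -0.03] open 95.0 g 0.0 q6 -0.43
len/row 0.8 turn/row 0.01
[0.0031, -0.0032, 0.0029, np.float64(-0.0001)]
```

Now I close on the hub, checking the position after closing.

Call:
move_arm(moves=[0.003,-0.003,0,0,0,0,0,0,0,0,0,0,0,0,0,0,0,0,0,0,0,0,0,0,0,0,0,0,0,0,0,0], claw=40)

```text
t: 4.47
eef_pos: [554.5, 149.1, 21.7]
tcp_rot: [-3.141, -0.0, 2.146]
ft_force: [-1.0, -1.3, 0.3]
opening: 0.544
grip_force: 30.0
```

```bash
python3 -c "
from h import *
st()"
```

```text
t 4.47 tcp [554.55 149.07  21.72] ydir 32.98 rp [-1.7999e+02 -1.0000e-02] F [-1.  -1.3  0.3] M [-0.19  0.24 -0.03] open 51.8 g 30.0 q6 -0.43
```

```bash
python3 -c "
from h import *
plan([525,-90,180],10,7,[554.5,149.1,178,33]);plan([539.2,-182.2,180],2,4,[525,-90,180,10])"
```

```text
len/row 34.4 turn/row -3.29
[-0.1757, -0.1476, -0.0019, 0.0365]
[-0.1838, -0.1373, -0.0019, 0.0365]
[-0.1914, -0.1265, -0.0019, 0.0365]
[-0.1983, -0.1153, -0.0019, 0.0365]
[-0.2046, -0.1038, -0.0019, 0.0365]
[-0.2102, -0.0919, -0.0019, 0.0365]
[-0.2152, -0.0797, -0.0019, 0.0365]
len/row 23.3 turn/row -2.0
[-0.1554, -0.0034, 0.0, 0.0222]
[-0.1555, 0.0021, 0.0, 0.0222]
[-0.1553, 0.0075, 0.0, 0.0222]
[-0.1549, 0.0129, 0.0, 0.0222]
```

Call:
move_arm(moves=[0,0,-0.1,0,0,0,-0.24,0,0,0,-0.26,0,0,0,-0.26,0,0,0,-0.2,0,0,0,0,0,0,0,0,0])

```text
t: 5.35
eef_pos: [553.9, 149.0, 179.7]
tcp_rot: [-3.14, -0.001, 2.147]
ft_force: [-0.0, 0.6, -5.1]
opening: 0.547
grip_force: 30.0
```

Call:
move_arm(moves=[-0.176,-0.148,0,0.0365,-0.184,-0.137,0,0.0365,-0.191,-0.126,0,0.0365,-0.198,-0.115,0,0.0365,-0.205,-0.104,0,0.0365,-0.21,-0.092,0,0.0365,-0.215,-0.08,0,0.0365,0,0,0,0])

```text
t: 6.35
eef_pos: [524.3, -91.6, 179.1]
tcp_rot: [-3.139, -0.001, 1.742]
ft_force: [0.1, 0.2, -4.8]
opening: 0.544
grip_force: 30.0
```

```bash
python3 -c "
from h import *
st();plan([539.2,-182.2,180],2,4)"
```

```text
t 6.35 tcp [524.3  -91.6  179.12] ydir 9.81 rp [-1.7986e+02 -6.0000e-02] F [ 0.1  0.2 -4.8] M [-0.08  0.    0.05] open 51.7 g 30.0 q6 -0.47
len/row 23.0 turn/row -1.95
[-0.153, -0.0013, -0.0015, np.float64(0.0217)]
[-0.153, 0.0039, -0.0015, np.float64(0.0217)]
[-0.1528, 0.0092, -0.0015, np.float64(0.0217)]
[-0.1524, 0.0144, -0.0015, np.float64(0.0217)]
```

Call:
move_arm(moves=[-0.153,-0.001,0,0.0217,-0.153,0.004,0,0.0217,-0.153,0.009,0,0.0217,-0.152,0.014,0,0.0217,0,0,0,0,0,0,0,0])

```text
t: 7.1
eef_pos: [540.1, -180.5, 180.5]
tcp_rot: [-3.141, -0.001, 1.608]
ft_force: [-0.4, -0.5, -5.0]
opening: 0.546
grip_force: 30.0
```

```bash
python3 - <<'E'
from h import *
st()
im=viewer.read_camera("top")[...,::-1]; cv2.imwrite("pics/t1.png",im); sd=viewer.read_camera("side")[...,::-1]; cv2.imwrite("pics/s1.png",sd)
u,v=np.round(proj("top",[539,-182,168])).astype(int); c=cv2.resize(im[v-55:v+55,u-70:u+70],None,fx=4,fy=4,interpolation=cv2.INTER_CUBIC); print(u,v)
d=cv2.resize(sd[150:300,290:470],None,fx=1.3,fy=1.3); o=np.zeros((440,800,3),np.uint8); o[:,:560]=c; o[:195,560:794]=d; cv2.imwrite("pics/c1.png",o)
E
```

```text
t 7.1 tcp [ 540.06 -180.54  180.5 ] ydir 2.15 rp [-1.7998e+02 -3.0000e-02] F [-0.4 -0.5 -5. ] M [-0.03  0.05  0.01] open 51.9 g 30.0 q6 -0.48
437 203
```

View pics/c1.png

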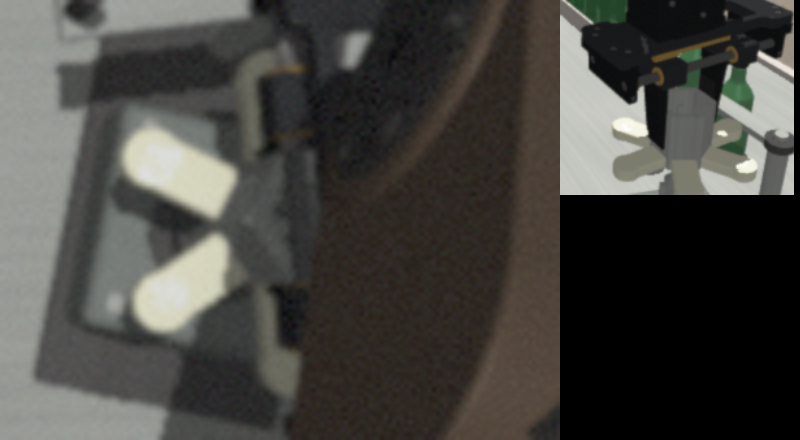

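```bash
python3 - <<'E'
from h import *
im=cv2.imread("pics/t1.png"); h=cv2.cvtColor(im,cv2.COLOR_BGR2GRAY)
for T in(125,135,145):
    m=(h>T).astype(np.uint8); n,l,st_,ce=cv2.connectedComponentsWithStats(m[148:258,367:507]);
    L=[]
    for k in range(1,n):
        if 200<st_[k,4]<900:
            Q=np.array([onz("top",p,170.8)[:2] for p in np.argwhere(l==k)[:,::-1]+[367,148]]); L.append(Q)
    if len(L)!=2: print(T,st_[1:,4]);continue
    c=np.array([539.,-182]);
    for _ in range(8):
        cc=[];an=[]
        for Q in L:
            d=Q-c;r=np.hypot(*d.T);q=d[r>45];an.append(np.degrees(np.arctan2(*q.mean(0)[::-1])));cc.append(q.mean(0))
        y=(an[0]-60*round(an[0]/60)+an[1]-60*round(an[1]/60))/2
        c=c+sum(q-58.9*np.array([np.cos(b),np.sin(b)]) for q,b in zip(cc,[np.radians(y+60*round(a/60)) for a in an]))/2
    print(T,c,an)
E
```

```text
125 [ 540.07589432 -180.52302779] [np.float64(61.210010877864626), np.float64(122.17179459490922)]
135 [1861  209   17  415  372   19]
145 [ 539.67739591 -180.8475096 ] [np.float64(61.585829450371335), np.float64(121.92253317484264)]
```

Call:
move_arm(moves=[-0.011,-0.006,0,0,0,0,0.06,0,0,0,0.06,0,0,0,0.02,0,0,0,0.02,0,0,0,0.02,0,0,0,0.02,0,0,0,0,0])

```text
t: 8.2
eef_pos: [539.3, -182.1, 150.5]
tcp_rot: [-3.141, -0.0, 1.609]
ft_force: [0.3, -0.5, -4.7]
opening: 0.545
grip_force: 30.0
```

```bash
python3 -c "
from h import *
st();plan([539.2,-182.2,145.7],2.2,1)"
```

```text
t 8.2 tcp [ 539.34 -182.12  150.54] ydir 2.18 rp [-1.7999e+02 -1.0000e-02] F [ 0.3 -0.5 -4.7] M [-0.06  0.06  0.03] open 51.8 g 30.0 q6 -0.48
len/row 4.8 turn/row 0.02
[-0.0005, -0.001, 0.0322, np.float64(-0.0002)]
```

Call:
move_arm(moves=[0,0,0.012,0,0,0,0.01,0,0,0,0.01,0,0,0,0.007,0,0,0,0.007,0,0,0,0.006,0,0,0,0.005,0,0,0,0.003,0,0,0,0,0])

```text
t: 9.32
eef_pos: [539.4, -182.2, 141.7]
tcp_rot: [3.142, -0.0, 1.609]
ft_force: [0.0, 0.1, -5.5]
opening: 0.548
grip_force: 30.0
```

```bash
python3 -c "
from h import *
st()"
```

```text
t 9.32 tcp [ 539.42 -182.15  141.7 ] ydir 2.18 rp [180.  -0.] F [ 0.   0.1 -5.5] M [-0.15  0.06 -0.01] open 52.1 g 30.0 q6 -0.48
```

Call:
move_arm(moves=[0,0,0.003,0,0,0,0.003,0,0,0,0.003,0,0,0,0,0])

```text
t: 9.82
eef_pos: [539.4, -182.1, 140.3]
tcp_rot: [-3.142, -0.0, 1.609]
ft_force: [0.1, -0.3, -5.2]
opening: 0.545
grip_force: 30.0
```

```bash
python3 -c "
from h import *
st()"
```

```text
t 9.82 tcp [ 539.37 -182.13  140.31] ydir 2.18 rp [-1.8e+02 -1.0e-02] F [ 0.1 -0.3 -5.2] M [-0.14  0.06 -0.02] open 51.8 g 30.0 q6 -0.48
```

Call:
move_arm(moves=[0,0,0.004,0,0,0,0.004,0,0,0,0.004,0,0,0,0.004,0,0,0,0,0])

```text
t: 10.45
eef_pos: [539.4, -182.1, 137.9]
tcp_rot: [3.142, -0.0, 1.609]
ft_force: [-0.2, 0.4, -4.7]
opening: 0.544
grip_force: 30.0
```

```bash
python3 -c "
from h import *
st()"
```

```text
t 10.45 tcp [ 539.41 -182.13  137.92] ydir 2.18 rp [ 1.8e+02 -1.0e-02] F [-0.2  0.4 -4.7] M [-0.12  0.01  0.  ] open 51.7 g 30.0 q6 -0.48
```

Meshed without contact force. I'll slide down, checking as I go.

Call:
move_arm(moves=[0,0,0.01,0,0,0,0.012,0,0,0,0.014,0,0,0,0.014,0,0,0,0.014,0,0,0,0.014,0,0,0,0.014,0,0,0,0.014,0,0,0,0.014,0,0,0,0,0])

```text
t: 11.7
eef_pos: [539.3, -182.1, 119.8]
tcp_rot: [-3.141, -0.0, 1.609]
ft_force: [-1.4, 0.1, -5.2]
opening: 0.543
grip_force: 30.0
```

```bash
python3 -c "
from h import *
st()"
```

```text
t 11.7 tcp [ 539.34 -182.12  119.78] ydir 2.18 rp [-1.7999e+02 -1.0000e-02] F [-1.4  0.1 -5.2] M [-0.09  0.01 -0.02] open 51.6 g 30.0 q6 -0.48
```

Call:
move_arm(moves=[0,0,0.014,0,0,0,0.014,0,0,0,0.014,0,0,0,0.014,0,0,0,0.01,0,0,0,0.006,0,0,0,0.004,0,0,0,0.003,0,0,0,0,0])

```text
t: 12.82
eef_pos: [539.4, -182.1, 108.1]
tcp_rot: [3.142, -0.0, 1.609]
ft_force: [-0.4, 0.6, -5.5]
opening: 0.545
grip_force: 30.0
```

```bash
python3 -c "
from h import *
st()"
```

```text
t 12.82 tcp [ 539.4  -182.15  108.09] ydir 2.18 rp [180.  -0.] F [-0.4  0.6 -5.5] M [-0.09  0.05  0.04] open 51.8 g 30.0 q6 -0.48
```

Call:
move_arm(moves=[0,0,0.003,0,0,0,0.003,0,0,0,0.003,0,0,0,0.002,0,0,0,0,0])

```text
t: 13.45
eef_pos: [539.4, -182.1, 106.7]
tcp_rot: [3.141, 0.0, 1.609]
ft_force: [-1.4, 0.4, -0.6]
opening: 0.546
grip_force: 30.0
```

```bash
python3 -c "
from h import *
st()"
```

```text
t 13.45 tcp [ 539.41 -182.13  106.72] ydir 2.19 rp [179.99   0.  ] F [-1.4  0.4 -0.6] M [0.01 0.4  0.  ] open 51.9 g 30.0 q6 -0.48
```

Call:
move_arm(moves=[0,0,0.002,0,0,0,0,0])

```text
t: 13.7
eef_pos: [539.4, -182.2, 106.7]
tcp_rot: [3.141, 0.0, 1.609]
ft_force: [-1.9, 1.0, 5.3]
opening: 0.547
grip_force: 30.0
```

```bash
python3 -c "
from h import *
st()"
```

```text
t 13.7 tcp [ 539.41 -182.16  106.69] ydir 2.18 rp [1.7998e+02 1.0000e-02] F [-1.9  1.   5.3] M [0.08 0.68 0.01] open 52.0 g 30.0 q6 -0.48
```

Seated: the wrist force went from −5.5 to +5 N with no further travel, and the height is exactly 85 + 21.7 mm. I'll release and rise.

Call:
move_arm(moves=[0,0,-0.002,0,0,0,0,0,0,0,0,0,0,0,0,0,0,0,-0.05,0,0,0,-0.2,0,0,0,-0.3,0,0,0,-0.3,0,0,0,-0.15,0,0,0,0,0], claw=80)

```text
t: 14.95
eef_pos: [539.8, -182.3, 258.3]
tcp_rot: [3.138, 0.002, 1.609]
ft_force: [0.0, 0.7, -0.7]
opening: 0.842
grip_force: 0.0
```

```bash
python3 -c "
from h import *
st();plan([635.4,-97.5,255],5.8,4)"
```

```text
t 14.95 tcp [ 539.83 -182.32  258.35] ydir 2.19 rp [1.7981e+02 9.0000e-02] F [ 0.   0.7 -0.7] M [-0.14  0.08  0.01] open 80.1 g 0.0 q6 -0.48
len/row 32.0 turn/row 0.9
[0.1352, 0.1646, 0.0056, np.float64(-0.01)]
[0.1326, 0.1667, 0.0056, np.float64(-0.01)]
[0.1299, 0.1687, 0.0056, np.float64(-0.01)]
[0.1272, 0.1708, 0.0056, np.float64(-0.01)]
```

Call:
move_arm(moves=[0.135,0.165,0,-0.01,0.133,0.167,0,-0.01,0.13,0.169,0,-0.01,0.127,0.171,0,-0.01,0,0,0,0,0,0,0,0])

```text
t: 15.7
eef_pos: [634.5, -97.6, 255.5]
tcp_rot: [-3.14, -0.0, 1.672]
ft_force: [0.5, -0.9, 0.0]
opening: 0.837
grip_force: 0.0
```

```bash
python3 - <<'E'
from h import *
st();plan([635.4,-97.5,166],5.8,1)
im=viewer.read_camera("side")[...,::-1]; tp=viewer.read_camera("top")[...,::-1]
u,v=map(int,proj("side",[635,-97,180]));o=np.zeros((480,800,3),np.uint8); o[:,:480]=cv2.resize(im[120:360,300:540],None,fx=2,fy=2); o[:320,480:800]=cv2.resize(tp[100:260,350:510],None,fx=2,fy=2)
cv2.imwrite("pics/s2.png",o)
E
```

```text
t 15.7 tcp [634.52 -97.56 255.48] ydir 5.77 rp [-1.7991e+02 -3.0000e-02] F [ 0.5 -0.9  0. ] M [-0.1   0.05 -0.02] open 79.6 g 0.0 q6 -0.36
len/row 89.5 turn/row 0.03
[-0.0002, 0.0059, 0.5965, np.float64(-0.0003)]
```

View pics/s2.png

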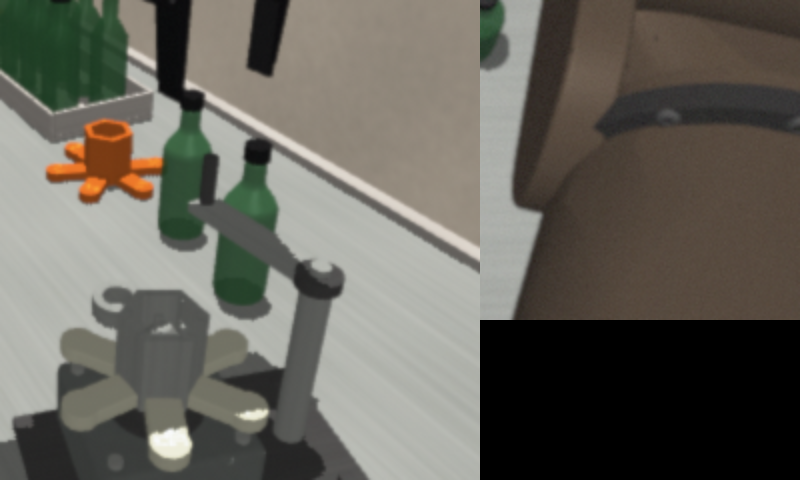

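The crop shows the wheel low on the drive, at crop (160,370). The keeper pin is at (208,180), below the open fingers at about (220,80). Next I lower and grip the pin.

Call:
move_arm(moves=[0,0.004,0.2,0,0,0,0.2,0,0,0,0.13,0,0,0,0.067,0,0,0,0,0])

```text
t: 16.42
eef_pos: [635.5, -97.6, 166.8]
tcp_rot: [-3.141, -0.0, 1.671]
ft_force: [0.2, 1.0, 0.7]
opening: 0.839
grip_force: 0.0
```

Call:
move_arm(moves=[0,0,0,0,0,0,0,0,0,0,0,0,0,0,0,0,0,0,0,0,0,0,0,0,0,0,0,0], claw=5)

```text
t: 17.3
eef_pos: [635.8, -97.3, 166.9]
tcp_rot: [-3.142, -0.0, 1.672]
ft_force: [-0.2, -0.3, -0.9]
opening: 0.162
grip_force: 0.0
```

```bash
python3 - <<'E'
from h import *
st()
H=np.array([646.5,-206.9]); s=monitor.state(); p=s["eef_pos"][:2]; d=p-H; print(np.linalg.norm(d),np.degrees(np.arctan2(d[1],d[0])))
E
```

```text
t 17.3 tcp [635.78 -97.27 166.88] ydir 5.78 rp [-1.8e+02 -1.0e-02] F [-0.2 -0.3 -0.9] M [-0.08 -0.04 -0.02] open 15.4 g 0.0 q6 -0.36
110.15036938370132 95.58304174500019
```

Call:
move_arm(moves=[0,0,0,0,0,0,0,0,-0.0014,-0.046,0,-0.04,-0.0014,-0.046,0,-0.04,-0.0014,-0.046,0,-0.04,-0.0014,-0.046,0,-0.04,-0.0014,-0.046,0,-0.04,-0.0014,-0.046,0,-0.04,-0.0014,-0.046,0,-0.04,0,0,0,0])

```text
t: 18.55
eef_pos: [589.8, -112.3, 166.9]
tcp_rot: [-3.141, -0.001, 2.111]
ft_force: [-2.2, 2.2, 0.5]
opening: 0.121
grip_force: 30.0
```

```bash
cat >> h.py <<'E'
def arc():
    st(); p=monitor.state()["eef_pos"][:2]; d=p-np.array([646.5,-206.9]); print("r",np.linalg.norm(d),"phi",np.degrees(np.arctan2(d[1],d[0])))
E
python3 -c "
from h import *
arc()"
```

```text
t 18.55 tcp [ 589.8  -112.27  166.89] ydir 30.94 rp [-1.7998e+02 -4.0000e-02] F [-2.2  2.2  0.5] M [0.23 0.38 0.01] open 11.5 g 30.0 q6 -0.84
r 110.32053844597897 phi 120.92892727879416
```

Call:
move_arm(moves=[-0.0018,-0.051,0,-0.0444,-0.0018,-0.051,0,-0.0444,-0.0018,-0.051,0,-0.0444,-0.0018,-0.051,0,-0.0444,-0.0018,-0.051,0,-0.0444,-0.0018,-0.051,0,-0.0444,-0.0018,-0.051,0,-0.0444,-0.0018,-0.051,0,-0.0444,-0.0018,-0.051,0,-0.0444,0,0,0,0])

```text
t: 19.8
eef_pos: [544.6, -163.3, 166.9]
tcp_rot: [-3.141, -0.003, 2.738]
ft_force: [-7.6, 2.2, 4.0]
opening: 0.125
grip_force: 30.0
```

```bash
python3 -c "
from h import *
arc()"
```

```text
t 19.8 tcp [ 544.55 -163.3   166.86] ydir 66.88 rp [-179.99   -0.18] F [-7.6  2.2  4. ] M [ 0.38  1.25 -0.07] open 11.9 g 30.0 q6 -1.57
r 110.88153002622866 phi 156.84399608969042
```

Call:
move_arm(moves=[0.003,-0.025,0,-0.022,0,-0.025,0,-0.022,0,-0.025,0,-0.022,0,-0.025,0,-0.022,0,0,0,0])

```text
t: 20.42
eef_pos: [539.5, -177.3, 166.9]
tcp_rot: [3.142, -0.002, 2.876]
ft_force: [-5.5, 1.5, 2.6]
opening: 0.119
grip_force: 30.0
```

```bash
python3 -c "
from h import *
arc()"
```

```text
t 20.43 tcp [ 539.45 -177.32  166.86] ydir 74.79 rp [ 1.8e+02 -1.2e-01] F [-5.5  1.5  2.6] M [ 0.09  0.95 -0.03] open 11.3 g 30.0 q6 -1.74
r 111.05926880604781 phi 164.5545032273919
```

Next, 1 mm steps until the stop pushes back.

Call:
move_arm(moves=[0.002,-0.008,0,-0.006,0,-0.008,0,-0.006,0,-0.008,0,-0.006,0,-0.008,0,-0.006,0,0,0,0])

```text
t: 21.05
eef_pos: [538.3, -181.8, 166.9]
tcp_rot: [3.141, -0.001, 2.915]
ft_force: [-6.3, 1.2, 2.6]
opening: 0.119
grip_force: 30.0
```

```bash
python3 -c "
from h import *
arc()"
```

```text
t 21.05 tcp [ 538.28 -181.85  166.87] ydir 77.0 rp [ 1.7999e+02 -8.0000e-02] F [-6.3  1.2  2.6] M [0.21 0.96 0.02] open 11.3 g 30.0 q6 -1.79
r 111.07863113720671 phi 166.96462200122073
```

Call:
move_arm(moves=[0,-0.004,0,0,0,-0.004,0,0,0,-0.004,0,0,0,0,0,0])

```text
t: 21.55
eef_pos: [538.1, -182.6, 166.8]
tcp_rot: [3.14, -0.001, 2.915]
ft_force: [-3.2, 6.5, 3.3]
opening: 0.119
grip_force: 30.0
```

```bash
python3 -c "
from h import *
arc()"
```

```text
t 21.55 tcp [ 538.06 -182.64  166.84] ydir 76.99 rp [ 1.7991e+02 -8.0000e-02] F [-3.2  6.5  3.3] M [1.21 0.59 0.03] open 11.3 g 30.0 q6 -1.79
r 111.12038862814865 phi 167.39158260744418
```

Call:
move_arm(moves=[0,-0.005,0,0,0,-0.005,0,0,0,0,0,0])

```text
t: 21.92
eef_pos: [538.0, -182.8, 166.8]
tcp_rot: [3.138, -0.001, 2.915]
ft_force: [-0.3, 15.9, 4.2]
opening: 0.119
grip_force: 30.0
```

```bash
python3 -c "
from h import *
arc()"
```

```text
t 21.93 tcp [ 538.02 -182.78  166.83] ydir 76.99 rp [ 1.7979e+02 -9.0000e-02] F [-0.3 15.9  4.2] M [2.75 0.09 0.04] open 11.3 g 30.0 q6 -1.79
r 111.12764284220695 phi 167.46434902095996
```

The keeper is at its stop: 16 N and no more travel. I release, then rise.

Call:
move_arm(moves=[0,0,0,0,0,0,0,0,0,0,0,0,0,0,0,0,0,0,-0.1,0,0,0,-0.3,0,0,0,-0.3,0,0,0,-0.2,0], claw=50)

```text
t: 22.92
eef_pos: [538.2, -185.3, 305.3]
tcp_rot: [-3.141, 0.003, 2.915]
ft_force: [1.0, -0.0, -0.9]
opening: 0.525
grip_force: 0.0
```

Call:
move_arm(moves=[0.3,0,0,0,0.3,0,0,0,0.3,0,0,0,0.3,0,0,0,0.3,0,0,0,0.3,0,0,0,0,0,0,0])

```text
t: 23.8
eef_pos: [273.1, -123.9, 303.0]
tcp_rot: [-3.141, 0.002, 2.914]
ft_force: [0.1, -0.2, 0.8]
opening: 0.523
grip_force: 0.0
```

```bash
python3 - <<'E'
from h import *
st()
im=viewer.read_camera("side")[...,::-1]; tp=viewer.read_camera("top")[...,::-1]
o=np.zeros((480,800,3),np.uint8); o[:,:480]=cv2.resize(im[160:400,290:530],None,fx=2,fy=2); o[:320,480:800]=cv2.resize(tp[100:260,350:510],None,fx=2,fy=2)
cv2.imwrite("pics/s3.png",o)
E
```

```text
t 23.8 tcp [ 273.11 -123.88  303.  ] ydir 76.96 rp [-1.7994e+02  1.3000e-01] F [ 0.1 -0.2  0.8] M [ 0.03 -0.07  0.02] open 49.8 g 0.0 q6 -1.99
```

View pics/s3.png

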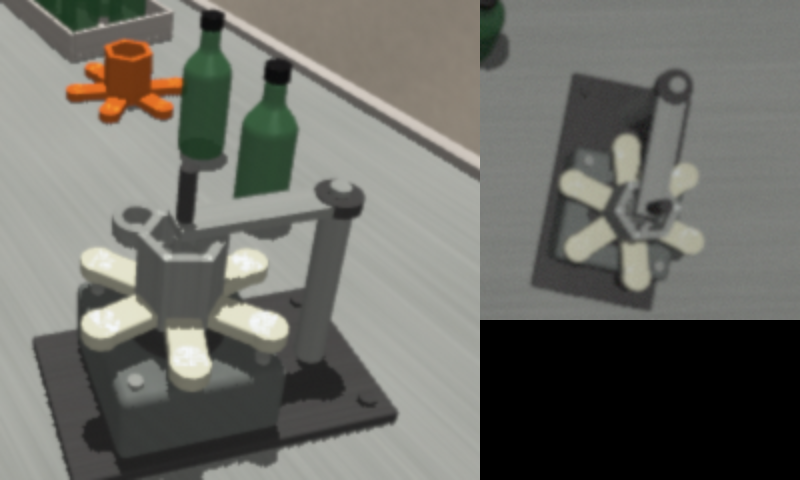

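```bash
python3 -c "
from h import *
print(proj('side',[539.4,-182.1,157]),proj('side',[539.4,-182.1,197]),proj('top',[539.4,-182.1,197]),proj('top',[539.4,-182.1,157]))
print(onz('side',(383,271),157),onz('side',(384,244),197))"
```

```text
[380.91568225 268.77742645] [383.09560308 242.97102017] [443.11700785 202.17853886] [435.37433858 203.54744664]
[ 539.16374421 -187.07619764  157.        ] [ 539.10305663 -184.4551148   197.        ]
```

The bar lies over the seated hub with its pin on the shaft's axis, and the bottles are standing. Handing in.

```bash
python3 -c "
from h import *
print(order.job_done())"
```

```text
the job is handed in; nothing more can be done
None
```

The white star wheel is seated fully home on the shaft's shoulder, the keeper bar is swung shut to its stop over the hub, the bottles are still standing, and the job was handed in at about 24 s; its verdict was not shown.

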